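Seal a parts box in the gasketed dry case

ROBOT

A 7-joint arm with a two-finger parallel gripper is mounted at the origin on a cart in front of the work surface, level with it; the furniture and walls round the work are solid. World frame = base frame: x ahead of the robot, y to its left, z up, the work surface at z = 0. Lengths are in m, angles in rad, forces in N, time in s.
With the tool pointing down it reaches from about 0.425 to 0.875 m from the base axis. Payload 4.7 kg.
Tool frame: the origin (TCP) lies at the very end of the fingers, on their centre line; the grasp point (between the pads) lies behind it (ctrl.tcp_to_grasp is the y of the grasp point in the tool frame, in m); y points along the fingers, x is the direction in which the jaws open and shut, and the axes are right-handed (so a half turn about y gives the same grasp; the last joint's range is limited). The gripper opens to 87 mm and grips with 3 to 60 N. Pads are 19 mm wide; open, the fingers measure 117 mm over their backs; the gripper's body (75 mm by 190 mm) begins 51 mm behind the grasp point.
Start: joints at [-1.277, 0.321, -0.07, 1.45, 0.023, 1.371, -0.057], TCP at [0.18, 0.625, 0.223] pointing down, gripper open.
Joint ranges: [-2.86, 2.86], [-0.3, 2.09], [-1.38, 1.24], [0.06, 2.45], [-1.56, 4.7], [0.09, 2.05], [-2.69, 2.69]. Speed limits (rad/s): [2.57, 2.57, 3.14, 3.14, 3.14, 3.14, 3.14].

INTERFACE

Orientations are given as a rotation vector (axis times angle).
In Python, from bench import ctrl, get_image, workorder gives the robot as it stands.
- The arm moves only by the tool drive_tool, never from a script. Its argument "increments" is text: rows parted by semicolons, each of 5 numbers parted by spaces: the shift along the tool's x, y, z in mm, then the turn about the tool's y in degrees, then the closure in counts, from 0 (fully open) to 255 (shut). In form: tx ty tz yaw fingers; .... A call has 1 to 20 rows; each row shifts and turns the commanded pose from where the row before left it, along the tool's axes as they then stand; what a row does not reach is not made up. A row lasts 1/8 s, in which the tool goes at most 62.5 mm and 10.7 degrees, less where a joint would pass 70% of its speed; a pose out of reach is approached as far as the arm can. A call is refused whole if a number of a shift passes 62.5 or a number of a turn 10.7, either way. A call with a gripper value outside its range is refused whole. The fingers move at their own pace and stop on an object; "squeeze" is the grip in N (left out, the last holds). Time passes only in rows, so rows that do not move let the fingers close. It gives the time, the measured TCP pose, the force and the opening at its end, in the units of the state.
- ctrl.get_state(): the state, without advancing time (a new reading comes with each control period).
- get_image(name): name is "scene" or "top" or "wrist"; returns a dict with "img" (480x640x3 uint8, red, green, blue), "mtx" (3x3 intrinsics, pixels), "camera_from_world" (4x4, takes a point from world to camera coordinates). Camera axes: x right, y up, looking along -z (the intrinsics and any distortion apply to the point x, -y, -z); pixel columns grow to the right and rows downward; lengths in m; the calibration is good to about 2 mm. A picture is of the moment at which its call begins. There is no depth.
- workorder.close_job(): hands the job in, once; it reports no verdict.
The state is a dict: "time": time; "joint_positions": joint angles; "qd": joint speeds; "joint_torque": joint torques, N m; "position": TCP position; "tool_rot": TCP orientation; "ft_force": force on the tool from outside, world axes, zero at the start; "torque": the same for the moment, N m; "grip_width": opening from 0.0 (shut) to 1.0 (fully open).
Only numpy, scipy, OpenCV 4.12 (cv2) and the standard library are available. Lean on these libraries where they do the work, as an engineer would, in place of code of your own. Each camera call takes 0.05 s, during which the arm holds its last target.

TASK

Lay the small white box flat inside the open dry case, then swing the case's lid over and press its front edge down against the rubber seal until the spring latch catches and keeps the lid shut by itself. Work gently: never load the case or its lid with more than 30 N; how deep the lid must go before the latch catches differs from case to case and cannot be seen.

Things in the scene. Friction and masses are not known exactly. Their poses are not given: they have to be found in the camera images.
- small_box: closed white card box, 38 x 54 x 28 mm high, loose (about 0.12 kg), the smaller of the two white boxes; origin at the centre of its underside, z up; the 38 mm side lies along its x, the 54 mm side along its y. Grip it across the 38 mm. Free table at least 25 mm round it.
- case: grey plastic dry case, fixed to the bench, open on top; origin at the centre of its underside, x points to the hinge (away from the robot), y left, z up. Outside 116 (x) x 140 (y) mm, inside 104 x 128 mm, walls 45 mm high. A black rubber seal on the rim stands at most 14 mm above it (59 mm above the bench, at the front) while not pressed
- case_floor (a point): centre of the case's inner floor, 6 mm above the bench; axes as those of the case
- lid_hinge (a point): middle of the lid's hinge axis, 58 mm behind the case's origin and 55 mm above the bench; the axis runs along the case's y; axes as those of the case
- lid_press (a point): the point on the lid's outer face to press on: on the centre line, 98 mm from the hinge axis. The seal resists like a spring; pressing down here takes 8 to 17 N where the latch catches. A rubber-faced stop lies about 2 mm past that, measured at the tongue, where the force rises steeply. Its z is the lid's outward normal
- lid_edge (a point): middle of the lid's free edge on the outer face, 122 mm from the hinge axis; the lid is a plate 140 mm wide and 8 mm thick, its mid plane passing through the hinge axis. A metal tongue, 30 mm wide, goes 12 mm further and enters the latch
- lid (a joint): angle of the lid, rad; 0 level, grows as it opens; at 1.8 to 1.95 it stands open, leaning back. A stiff hinge (0.14 N m) keeps it where it is left. Seal and latch are met between 0.07 and 0.15; the latch catches somewhere between 0.03 and -0.05, differing from case to case. Caught and let go, the lid rests between 0.04 and -0.04; if not caught, the seal lifts it back to 0.065 or more
- latch (a point): top of the aluminium latch housing's front plate, 72 mm above the bench, 98.5 mm in front of the case's origin, centred. The housing is 45 mm wide and reaches from 66 to 100 mm in front of the case's origin; the spring bolt inside it snaps over the lid's tongue
There are look-alikes about, which are no part of the job. What is shaped like the small_box but orange is not meant.

How it is judged:
On the way, in this order (a step that is already met when the one before it is completed fails the run):
1. the small box lies flat on the case's floor, let go (x of small_box in the frame of case_floor between -0.04 and 0.04 m and y of small_box in the frame of case_floor between -0.05 and 0.05 m and z of small_box in the frame of case_floor below 0.006 m and angle between small_box's own z axis and vertical below 0.15 rad and contact force between the fingers and small_box below 0.1 N), for 0.2 s.
2. the lid is swung over, to within 0.3 rad of level (value of joint lid below 0.3 rad), for 0.1 s.
At the end, for the whole second after the job is handed in: the lid, let go and at rest, stays below 0.05 rad against the seal's push, which only the caught latch can do, and the small box lies flat (within 0.15 rad) on the floor inside the case (value of joint lid below 0.05 rad and velocity of joint lid below 0.02 rad/s and x of small_box in the frame of case_floor between -0.04 and 0.04 m and y of small_box in the frame of case_floor between -0.05 and 0.05 m and z of small_box in the frame of case_floor below 0.006 m and angle between small_box's own z axis and vertical below 0.15 rad); the robot touches nothing.
It fails at once if the case or its lid is loaded with more than 30 N (contact force between any of the fingers, the arm and case above 30 N).
It also fails if it takes over 58 s, if anything falls off the work surface, if the arm or the gripper's body presses on something with over 40 N, if the wrist force passes 120 N, or if a joint passes its speed limit or range.

## Working session

There is one attempt and no reset: what is moved stays moved. The work goes in short steps, Python scripts to look and compute and a tool call to move; the robot and the scene stay as the last step left them, time stands still between calls to the robot, and variables do not carry over. Pictures are saved under pics/ and viewed, and the job is handed in when it is done.

Besides the shell and the picture viewer there is one more tool, called after "Request:" as name(argument=value, ...), one argument or row to a line, values as JSON. drive_tool: Moves the arm, as the interface text tells. Its arguments: {"type":"object","properties":{"increments":{"type":"string"},"squeeze":{"type":"number"}},"required":["increments"]}

```bash
ls; mkdir -p pics
python3 - <<'E'
from bench import ctrl,get_image
import cv2,numpy as np
s=ctrl.get_state()
for k,v in s.items(): print(k,np.round(v,4))
print(ctrl.tcp_to_grasp)
for n in ["scene","top","wrist"]:
    d=get_image(n); cv2.imwrite(f"pics/{n}0.png",d["img"][:,:,::-1]); np.savez(f"{n}0.npz",**d)
    print(n,d["mtx"].tolist(),np.round(d["camera_from_world"],4).tolist(),[k for k in d])
E
```

```text
pics
time 0.0
joint_positions [-1.2769  0.3218 -0.0701  1.4517  0.0226  1.3708 -0.0569]
qd [-0.0004 -0.0013  0.0003  0.0009  0.0003 -0.0001 -0.0019]
joint_torque [ 1.00000e-04 -4.91282e+01 -4.03900e-01 -3.12532e+01 -6.39000e-02
  4.36000e-02  2.00000e-04]
position [0.1794 0.6242 0.2215]
tool_rot [-1.3299 -0.9996  1.0021]
ft_force [ 0.512  -0.0076 -0.4405]
torque [ 0.0149 -0.0054 -0.0515]
grip_width 1.0008
-0.0187
scene [[493.56511920242014, 0.0, 323.7926134319239], [0.0, 493.56511920242014, 243.00178575241338], [0.0, 0.0, 1.0]] [[0.4429, -0.8965, 0.0111, -0.3017], [0.5075, 0.2609, 0.8212, -0.2982], [-0.7391, -0.3581, 0.5705, -0.5436], [0.0, 0.0, 0.0, 1.0]] ['img', 'mtx', 'camera_from_world']
top [[522.3976532689393, 0.0, 318.5873393005485], [0.0, 522.3976532689393, 232.28656618835853], [0.0, 0.0, 1.0]] [[0.0046, -0.9999, 0.0109, -0.1078], [0.9901, 0.006, 0.14, -0.5236], [-0.1401, 0.0101, 0.9901, -0.8517], [0.0, 0.0, 0.0, 1.0]] ['img', 'mtx', 'camera_from_world']
wrist [[359.5606258618343, 0.0, 318.05856258667325], [0.0, 359.5606258618343, 239.81786988773584], [0.0, 0.0, 1.0]] [[0.2767, 0.9609, -0.0018, -0.6491], [-0.9255, 0.266, -0.2697, 0.0329], [-0.2586, 0.0763, 0.963, -0.3911], [0.0, 0.0, 0.0, 1.0]] ['img', 'mtx', 'camera_from_world']
```

View pics/scene0.png

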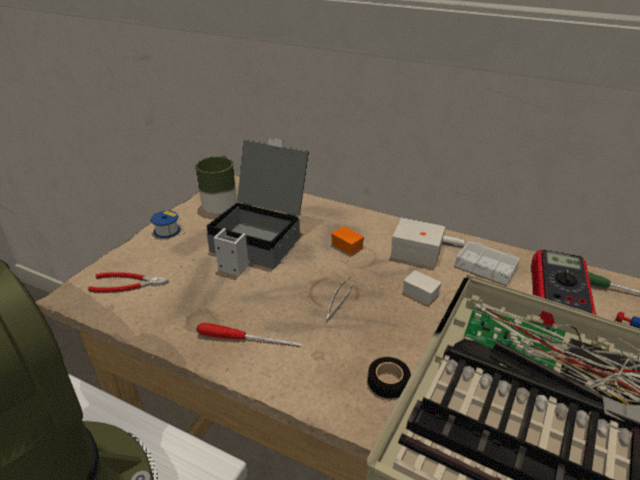

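View pics/top0.png

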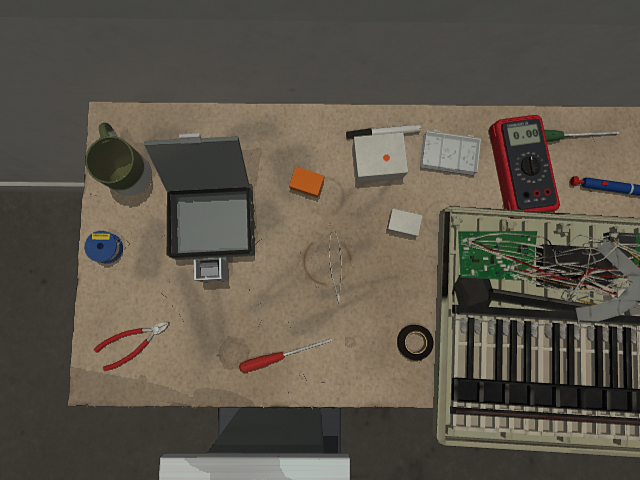

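View pics/wrist0.png

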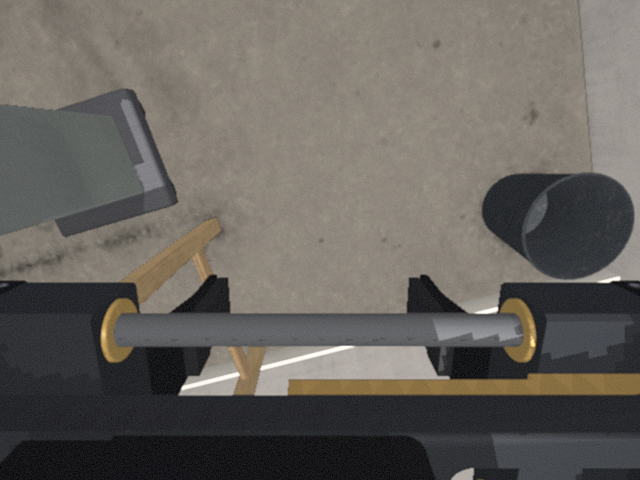

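The top view shows two white boxes: a smaller one at (405,222) and a larger one with a red dot at (380,158). There's also an orange box at (307,182). The smaller white one fits the description. The case is at (210,222), with its latch at (209,268). Next I'll measure and confirm with a crop.

```bash
cat > h.py <<'E'
import numpy as np,cv2
from scipy.spatial.transform import Rotation as R
def ld(n): return dict(np.load(n))
def ray(d,uv,z):
    K=d["mtx"];T=d["camera_from_world"];uv=np.atleast_2d(uv)
    c=np.c_[(uv[:,0]-K[0,2])/K[0,0],-(uv[:,1]-K[1,2])/K[1,1],-np.ones(len(uv))]
    o=-T[:3,:3].T@T[:3,3]; w=c@T[:3,:3]
    return o+w*((z-o[2])/w[:,2])[:,None]
def proj(d,P):
    K=d["mtx"];T=d["camera_from_world"];c=np.atleast_2d(P)@T[:3,:3].T+T[:3,3]
    return np.c_[K[0,0]*c[:,0]/-c[:,2]+K[0,2],K[1,1]*-c[:,1]/-c[:,2]+K[1,2]]
E
python3 - <<'E'
from h import *
t=ld("top0.npz");s=ld("scene0.npz")
print("R tool",np.round(R.from_rotvec([-1.3299,-0.9996,1.0021]).as_matrix(),3))
a=cv2.resize(t["img"][100:290,140:260],None,fx=4,fy=4,interpolation=2)[:,:,::-1]
b=cv2.resize(t["img"][190:255,370:440],None,fx=5,fy=5,interpolation=2)[:,:,::-1]
cv2.imwrite("pics/caset.png",a[:600]);
c=cv2.resize(s["img"][255:315,390:450],None,fx=6,fy=6,interpolation=2)[:,:,::-1]
o=np.zeros((360,720,3),np.uint8);o[:325,:350]=b;o[:,360:]=c
cv2.imwrite("pics/box.png",o)
hsv=cv2.cvtColor(t["img"],cv2.COLOR_RGB2HSV)
m=((hsv[...,1]<35)&(hsv[...,2]>150)).astype(np.uint8);
m2=np.zeros_like(m);m2[195:250,375:435]=m[195:250,375:435]
c=max(cv2.findContours(m2,0,1)[0],key=cv2.contourArea)
r=cv2.minAreaRect(c);print(r,cv2.boxPoints(r))
P=ray(t,cv2.boxPoints(r),0.028);print(P, P.mean(0))
print([np.linalg.norm(P[i]-P[i-1]) for i in range(4)])
E
```

```text
R tool [[ 0.276 -0.    -0.961]
 [ 0.961 -0.002  0.276]
 [-0.002 -1.    -0.   ]]
((404.96466064453125, 221.6588134765625), (30.804128646850586, 20.391464233398438), 12.528807640075684) [[387.7176  228.27058]
 [392.1411  208.3647 ]
 [422.21173 215.04704]
 [417.7882  234.95293]]
[[ 0.53321562 -0.22428335  0.028     ]
 [ 0.56816688 -0.23245383  0.028     ]
 [ 0.55674513 -0.28444171  0.028     ]
 [ 0.5218978  -0.2759955   0.028     ]] [ 0.54500636 -0.2542936   0.028     ]
[np.float64(0.05293618276686323), np.float64(0.0358935533105776), np.float64(0.05322777677014206), np.float64(0.035856313666341184)]
```

View pics/box.png

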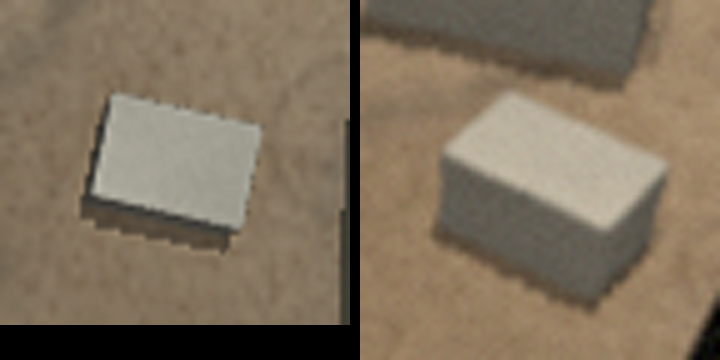

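View pics/caset.png

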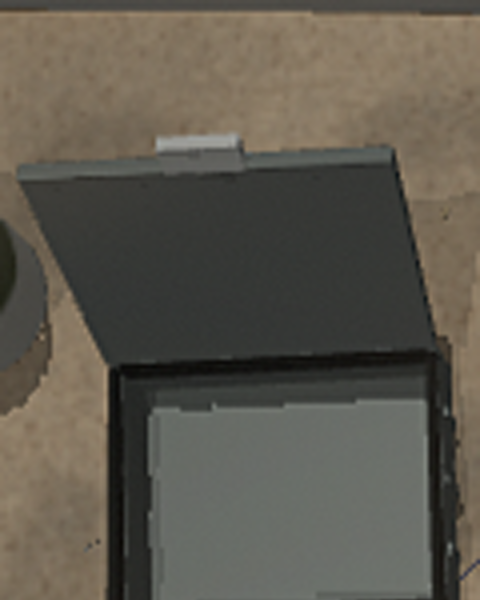

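The small white box is confirmed: its top measures about 36x53 mm at (0.545,-0.254), with its x axis at about -13° in world. Now the case corners.

Run:
```python
from h import *
t=ld("top0.npz");s=ld("scene0.npz")
a=cv2.resize(t["img"][180:290,155:265],None,fx=5,fy=5,interpolation=2)[:,:,::-1]
cv2.imwrite("pics/c1.png",a)
a=cv2.resize(s["img"][135:285,190:330],None,fx=4,fy=4,interpolation=2)[:,:,::-1]
cv2.imwrite("pics/c2.png",a)
```

```text
(no output)
```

View pics/c1.png

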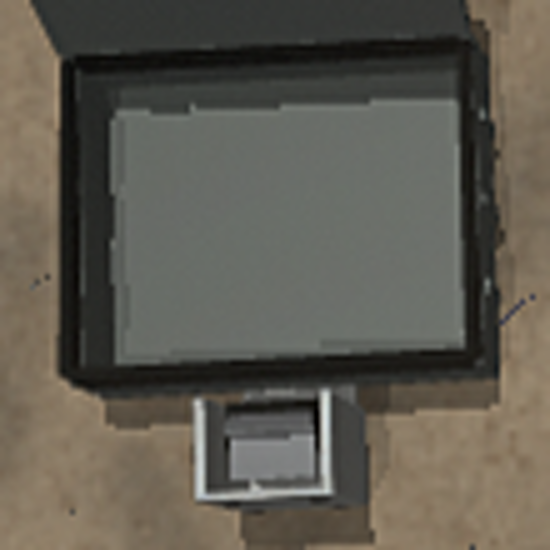

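View pics/c2.png

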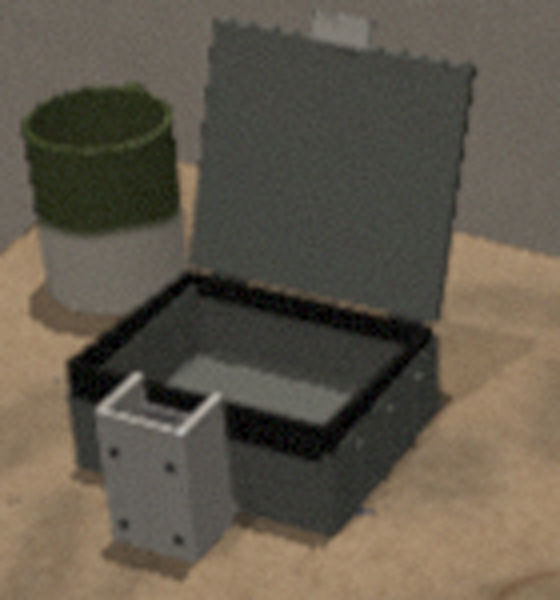

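Run:
```python
from h import *
t=ld("top0.npz");s=ld("scene0.npz")
f=lambda L:np.array(L)/5.+[155,180]
g=lambda L:np.array(L)/4.+[190,135]
T=t["camera_from_world"];print("cam",-T[:3,:3].T@T[:3,3])
print("latch top",ray(t,f([[195,500],[333,495]]),.072))
print("latch scene",ray(s,g([[98,403],[183,438]]),.072))
print("seal FL FR BR BL",ray(t,f([[62,377],[478,368]]),.057),ray(t,f([[470,42],[62,62]]),.05))
print("floor BL BR",ray(t,f([[112,108],[460,100],[117,365]]),.006))
```

```text
cam [ 0.39961707 -0.09600808  0.91771447]
latch top [[0.44045601 0.09561101 0.072     ]
 [0.44228899 0.05130815 0.072     ]]
latch scene [[0.44544705 0.09860091 0.072     ]
 [0.44019541 0.05014053 0.072     ]]
seal FL FR BR BL [[0.48138575 0.14428248 0.057     ]
 [0.48513983 0.00737765 0.057     ]] [[0.59680155 0.01345442 0.05      ]
 [0.58892037 0.15104377 0.05      ]]
floor BL BR [[0.5820012  0.1451568  0.006     ]
 [0.58572666 0.02206277 0.006     ]
 [0.49054754 0.13954381 0.006     ]]
```

```bash
cat > plan.py <<'E'
from h import *
from bench import ctrl
def pose():
    s=ctrl.get_state(); M=R.from_rotvec(s["tool_rot"]).as_matrix()
    return np.array(s["position"]),np.degrees(np.arctan2(M[1,0],M[0,0])),s
def plan(wps,p=None,a=None,step=40,dg=10):
    """wps: list of (x,y,z,angle deg of tool x in world, fingers[,step])"""
    if p is None: p,a,_=pose()
    p=np.array(p,float); out=[]
    for w in wps:
        q=np.array(w[:3]);st=w[5] if len(w)>5 else step
        da=(w[3]-a+180)%360-180
        n=max(1,int(np.ceil(np.linalg.norm(q-p)/1000*1e6/st-1e-6)) , int(np.ceil(abs(da)/dg-1e-6)))
        A=a+da
        for i in range(n):
            k=n-i; t=p+(q-p)/k; r=np.radians(a)
            x=np.array([np.cos(r),np.sin(r),0]);y=np.array([0,0,-1.]);z=np.cross(x,y)
            B=np.array([x,y,z]); l=np.round(B@(t-p)*1000); yaw=np.round(-(A-a)/k,1)
            p=p+B.T@l/1000; a=a-yaw
            out.append("%d %d %d %g %d"%(*l,yaw,w[4]))
    print(len(out),"rows; end",p.round(4),round(a,1))
    for i in range(0,len(out),20): print("; ".join(out[i:i+20]))
E
python3 - <<'E'
from plan import *
p,a,s=pose();print(p,a)
plan([(0.47,0.25,0.23,40,0),(0.545,-0.254,0.15,-13.2,0)])
E
```

```text
[0.17943377 0.62431649 0.22170611] 73.97132415027306
25 rows; end [ 0.5445 -0.2539  0.1497] -13.2
-23 -1 -32 2.8 0; -22 -1 -33 2.8 0; -20 -1 -34 2.8 0; -18 -1 -35 2.8 0; -17 -1 -36 2.8 0; -15 0 -37 2.9 0; -13 -1 -37 2.8 0; -11 0 -38 2.9 0; -9 -1 -38 2.8 0; -8 0 -39 2.9 0; -5 -1 -39 2.8 0; -4 0 -39 2.9 0; -20 6 -33 4.1 0; -18 6 -35 4.1 0; -16 6 -36 4.1 0; -13 6 -37 4.1 0; -10 6 -38 4.1 0; -7 6 -38 4.1 0; -5 6 -39 4.1 0; -2 6 -39 4.1 0
1 6 -39 4.1 0; 4 6 -39 4.1 0; 6 7 -39 4.1 0; 9 6 -38 4 0; 12 7 -38 4.1 0
```

Request:
drive_tool(
  increments="-23 -1 -32 2.8 0; -22 -1 -33 2.8 0; -20 -1 -34 2.8 0; -18 -1 -35 2.8 0; -17 -1 -36 2.8 0; -15 0 -37 2.9 0; -13 -1 -37 2.8 0; -11 0 -38 2.9 0; -9 -1 -38 2.8 0; -8 0 -39 2.9 0; -5 -1 -39 2.8 0; -4 0 -39 2.9 0; -20 6 -33 4.1 0; -18 6 -35 4.1 0; -16 6 -36 4.1 0; -13 6 -37 4.1 0; -10 6 -38 4.1 0; -7 6 -38 4.1 0; -5 6 -39 4.1 0; -2 6 -39 4.1 0",
)

```text
time: 2.65
position: [0.5153, -0.0614, 0.1822]
tool_rot: [-1.568, -0.095, 0.095]
ft_force: [0.1, 0.1, -0.3]
grip_width: 0.997
```

Request:
drive_tool(
  increments="1 6 -39 4.1 0; 4 6 -39 4.1 0; 6 7 -39 4.1 0; 9 6 -38 4 0; 12 7 -38 4.1 0; 0 0 0 0 0; 0 0 0 0 0",
)

```text
time: 3.52
position: [0.5439, -0.2533, 0.1503]
tool_rot: [-1.562, 0.182, -0.181]
ft_force: [-0.8, 0.9, -0.8]
grip_width: 1.0
```

Run:
```python
from plan import *
from bench import get_image
p,a,s=pose();print(p,a,s["time"],s["ft_force"])
d=get_image("wrist"); np.savez("wrist1.npz",**d); cv2.imwrite("pics/w1.png",d["img"][:,:,::-1])
hsv=cv2.cvtColor(d["img"],cv2.COLOR_RGB2HSV)
m=((hsv[...,1]<40)&(hsv[...,2]>150)).astype(np.uint8)
for c in cv2.findContours(m,0,1)[0]:
    if cv2.contourArea(c)>1000:
        r=cv2.minAreaRect(c);P=ray(d,cv2.boxPoints(r),.028)
        e=P[1]-P[0];f=P[2]-P[1];print(r,P.mean(0),np.linalg.norm(e),np.linalg.norm(f),np.degrees(np.arctan2(e[1],e[0])),np.degrees(np.arctan2(f[1],f[0])))
```

```text
[ 0.54394308 -0.25332555  0.15027093] -13.278277212659567 3.525 [-0.82218215  0.89179328 -0.76815849]
((487.5, 271.5), (81.0, 85.0), 90.0) [ 0.67534751 -0.32020295  0.028     ] 0.06948282855389044 0.07367856091977434 -13.313444042795393 -94.33999803988125
((315.0, 245.0), (38.0, 32.0), 90.0) [ 0.53922496 -0.26309901  0.028     ] 0.0260518845160495 0.03272248267324315 -13.313236563081984 -102.75775327155395
((470.96270751953125, 155.10995483398438), (156.33680725097656, 112.98507690429688), 75.0685806274414) [ 0.67332469 -0.22357178  0.028     ] 0.08045038541900784 0.12155358610082014 0.8575225769188571 -79.98375907797401
```

View pics/w1.png

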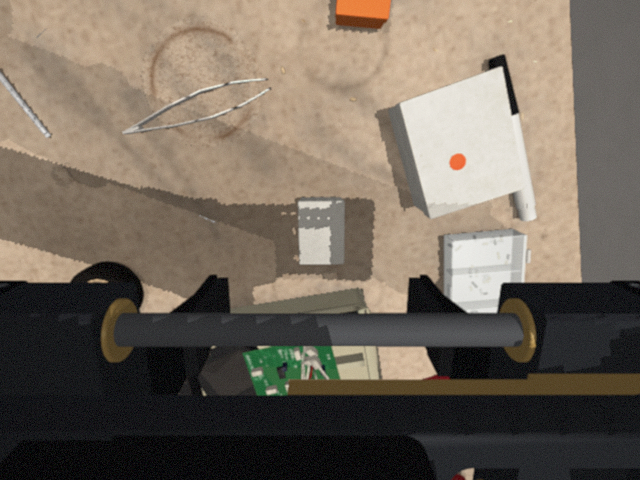

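The wrist view shows the small box square to the jaws, at about (298–345, 197–265), partly in the gripper's shadow.

Run:
```python
from plan import *
d=ld("wrist1.npz")
print(ray(d,[[321,231],[298,197],[345,197],[345,265],[298,265]],.028))
x=ray(d,[[321,231]],.028)[0]
plan([(0.545,-0.254,0.05,-13.2,0),(0.545,-0.254,0.006,-13.2,0,15)])
cv2.imwrite("pics/w1c.png",cv2.resize(d["img"][170:290,260:400],None,fx=5,fy=5)[:,:,::-1])
```

```text
[[ 0.54682386 -0.25239725  0.028     ]
 [ 0.53536485 -0.22099941  0.028     ]
 [ 0.57179291 -0.22961873  0.028     ]
 [ 0.55971408 -0.28567233  0.028     ]
 [ 0.52133396 -0.27658911  0.028     ]]
6 rows; end [ 0.5451 -0.2537  0.0064] -13.2
0 33 0 0 0; 0 34 -1 0 0; 1 33 0 0 0; 0 15 0 0 0; 0 15 0 0 0; 0 14 0 0 0
```

View pics/w1c.png

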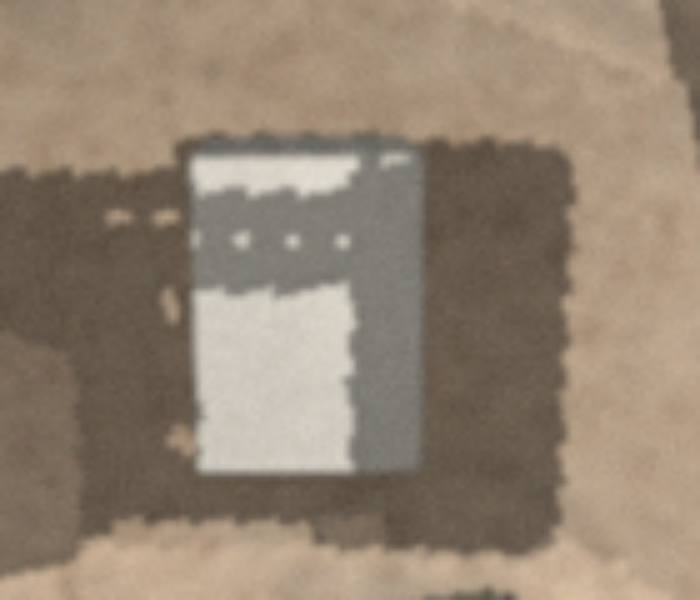

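Request:
drive_tool(
  increments="0 33 0 0 0; 0 34 -1 0 0; 2 33 0 0 0; 0 15 0 0 0; 0 15 0 0 0; 0 14 0 0 0; 0 0 0 0 0; 0 0 0 0 60; 0 0 0 0 130; 0 0 0 0 160; 0 0 0 0 200; 0 0 0 0 200; 0 0 0 0 200; 0 0 0 0 200",
  squeeze=20,
)

```text
time: 5.32
position: [0.5463, -0.2549, 0.0066]
tool_rot: [-1.563, 0.181, -0.181]
ft_force: [-0.0, 0.0, 0.9]
grip_width: 0.431
```

Request:
drive_tool(
  increments="0 0 0 0 200; 0 -15 0 0 200; 0 -35 0 0 200; 0 -40 0 0 200; 0 -40 0 0 200; 0 0 0 0 200",
)

```text
time: 6.08
position: [0.5485, -0.2564, 0.1409]
tool_rot: [-1.564, 0.176, -0.187]
ft_force: [-0.8, 0.6, -1.6]
grip_width: 0.432
```

Run:
```python
from plan import *
from bench import get_image
p,a,s=pose();print(p,a,s["time"],s["grip_width"],s["ft_force"])
for n in ["wrist","top"]:
    d=get_image(n); np.savez(n+"2.npz",**d); cv2.imwrite(f"pics/{n}2.png",d["img"][:,:,::-1])
c=np.array([.538,.0785])
plan([(0.50,-0.10,0.20,30,200),(c[0],c[1],0.14,92.6,200)])
```

```text
[ 0.54851467 -0.25638965  0.14086342] -13.252394446534698 6.075 0.4315401184348777 [-0.82227138  0.64324515 -1.55625008]
12 rows; end [0.5379 0.0788 0.1398] 92.6
-16 -13 28 -8.6 200; -12 -13 30 -8.7 200; -7 -12 32 -8.6 200; -2 -13 32 -8.7 200; 3 -12 32 -8.6 200; 17 9 19 -8.9 200; 20 8 17 -9 200; 23 9 13 -8.9 200; 24 8 9 -9 200; 26 9 6 -8.9 200; 26 8 1 -9 200; 26 9 -2 -8.9 200
```

View pics/wrist2.png

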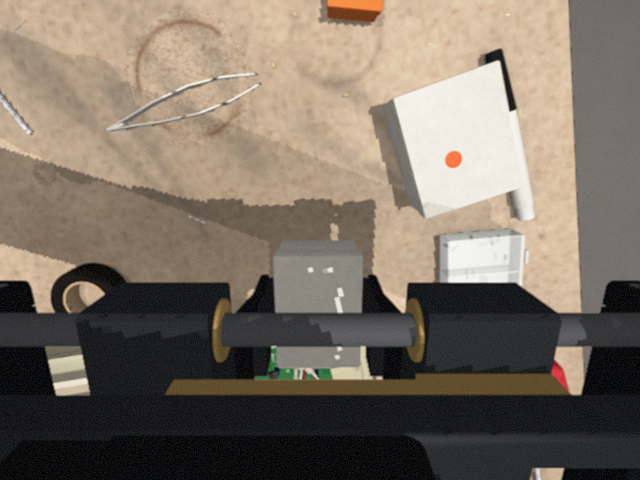

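View pics/top2.png

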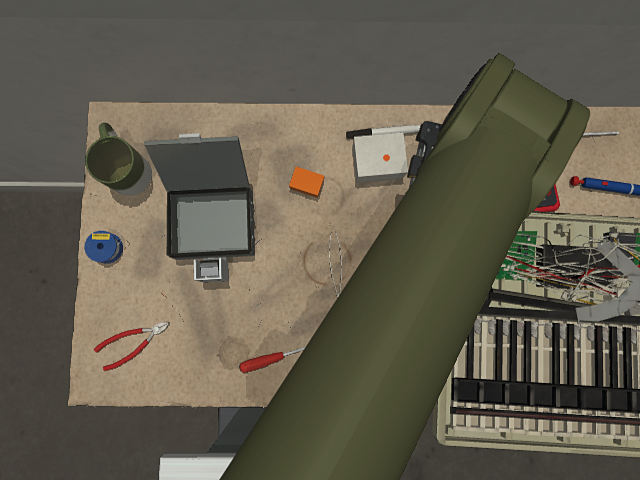

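The box is held square (opening 37.5 mm). I'll carry it over the case.

Request:
drive_tool(
  increments="-16 -13 28 -8.6 200; -12 -13 30 -8.7 200; -7 -12 32 -8.6 200; -2 -13 32 -8.7 200; 3 -12 32 -8.6 200; 17 9 19 -8.9 200; 20 8 17 -9 200; 23 9 13 -8.9 200; 24 8 9 -9 200; 26 9 6 -8.9 200; 26 8 1 -9 200; 26 9 -2 -8.9 200; 0 0 0 0 200; 0 0 0 0 200",
)

```text
time: 7.92
position: [0.5373, 0.0773, 0.1387]
tool_rot: [-1.188, -1.238, 1.242]
ft_force: [0.6, -0.7, -1.0]
grip_width: 0.426
```

Run:
```python
from plan import *
from bench import get_image
p,a,s=pose();print(p,a,s["time"],s["grip_width"],s["ft_force"])
for n in ["wrist","scene"]:
    d=get_image(n); np.savez(n+"3.npz",**d); cv2.imwrite(f"pics/{n}3.png",d["img"][:,:,::-1])
plan([(.538,.0785,0.05,92.6,200,30),(.538,.0785,0.014,92.6,200,10)])
```

```text
[0.53732683 0.07734034 0.13867523] 92.42906443422184 7.925 0.4262638374717029 [ 0.58358857 -0.70391555 -1.02256595]
7 rows; end [0.5378 0.0781 0.0145] 92.6
0 30 0 -0.1 200; 1 30 0 -0.1 200; 0 29 0 -0 200; 0 9 0 -0 200; 0 9 0 -0 200; 0 9 0 -0 200; 0 9 0 -0 200
```

View pics/wrist3.png

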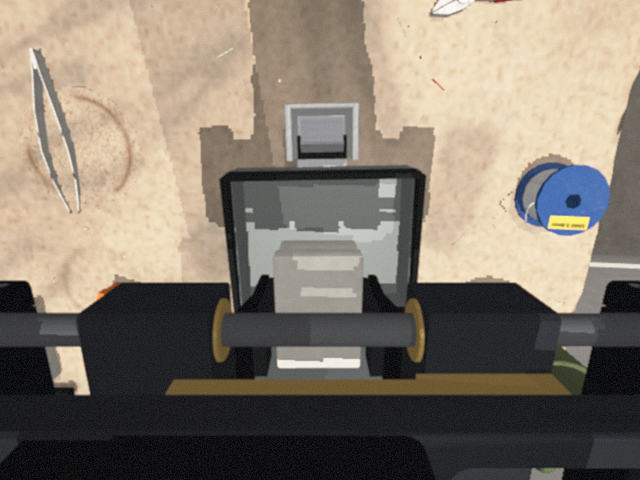

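View pics/scene3.png

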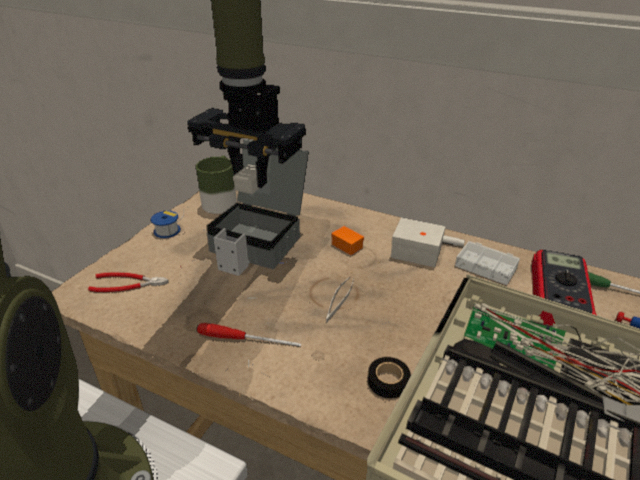

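The wrist view shows the box centred over the case cavity, with the seal's front corners at (222,172) and (425,170) and the latch front edge at row 104.

Run:
```python
from h import *
d=ld("wrist3.npz")
print("latch",ray(d,[[286,104],[358,103]],.072));print("seal",ray(d,[[222,172],[425,168]],.058))
```

```text
latch [[0.44434353 0.05397131 0.072     ]
 [0.4419877  0.09706332 0.072     ]]
seal [[0.48759148 0.0107506  0.058     ]
 [0.47930098 0.14589471 0.058     ]]
```

Request:
drive_tool(
  increments="0 30 0 -0.1 200; 1 30 0 -0.1 200; 0 29 0 0 200; 0 9 0 0 200; 0 9 0 0 200; 0 9 0 0 200; 0 7 0 0 200; 0 0 0 0 200",
)

```text
time: 9.02
position: [0.5377, 0.0796, 0.0163]
tool_rot: [-1.186, -1.244, 1.245]
ft_force: [-0.5, 0.3, -1.5]
grip_width: 0.434
```

Request:
drive_tool(
  increments="0 2 0 0 200; 0 1 0 0 200; 0 0 0 0 200",
)

```text
time: 9.4
position: [0.5381, 0.0796, 0.0137]
tool_rot: [-1.186, -1.245, 1.244]
ft_force: [0.0, 0.9, -1.9]
grip_width: 0.43
```

Request:
drive_tool(
  increments="0 1 0 0 200; 0 0 0 0 200; 0 0 0 0 130; 0 0 0 0 100; 0 0 0 0 85; 0 0 0 0 85; 0 0 0 0 85",
)

```text
time: 10.28
position: [0.538, 0.0796, 0.0126]
tool_rot: [-1.186, -1.245, 1.245]
ft_force: [-0.2, -0.7, -0.8]
grip_width: 0.663
```

Request:
drive_tool(
  increments="0 -10 0 0 85; 0 -20 0 0 85; 0 -30 0 0 85; 0 -40 0 0 85; 0 -40 0 0 85; 0 -20 0 0 85; 0 0 0 0 85",
)

```text
time: 11.15
position: [0.5393, 0.0798, 0.1749]
tool_rot: [-1.188, -1.249, 1.241]
ft_force: [0.4, 0.6, -1.6]
grip_width: 0.67
```

Run:
```python
from plan import *
from bench import get_image
p,a,s=pose();print(p,a,s["time"],s["grip_width"],s["ft_force"])
for n in ["wrist","scene"]:
    d=get_image(n); np.savez(n+"4.npz",**d); cv2.imwrite(f"pics/{n}4.png",d["img"][:,:,::-1])
cv2.imwrite("pics/s4c.png",cv2.resize(d["img"][135:285,180:340],None,fx=4,fy=4)[:,:,::-1])
```

```text
[0.53933193 0.07978457 0.17488076] 92.76221487361838 11.15 0.6696237520613925 [ 0.37469579  0.62455465 -1.5858437 ]
```

View pics/wrist4.png

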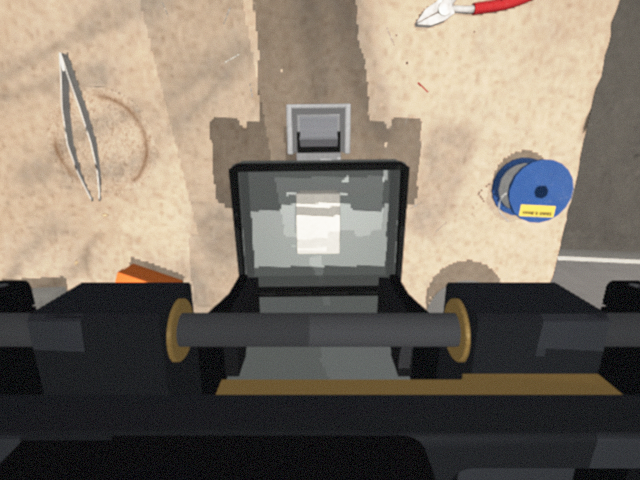

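View pics/s4c.png

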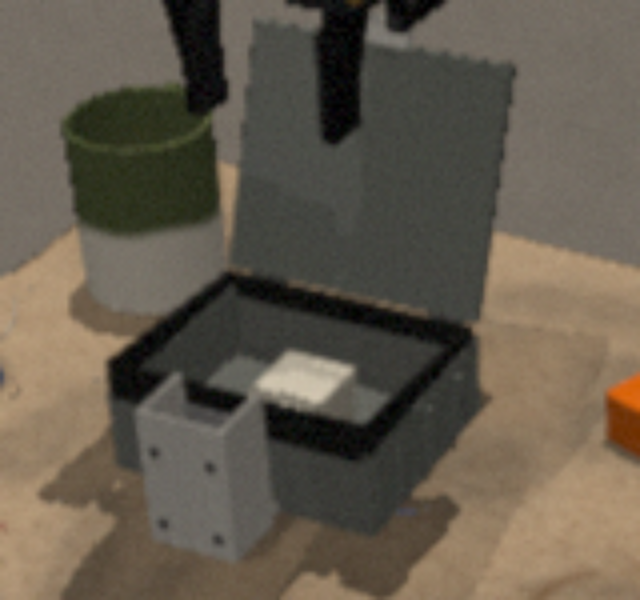

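The box lies flat on the case floor, released. Next, fingers shut, over the top and down behind the lid.

Request:
drive_tool(
  increments="0 -40 0 0 150; 0 -35 0 0 255; 0 0 -40 0 255; 0 0 -40 0 255; 0 0 -40 0 255; 0 0 -30 0 255; 0 0 0 0 255; 0 0 0 0 255",
)

```text
time: 12.25
position: [0.6868, 0.0865, 0.2461]
tool_rot: [-1.184, -1.242, 1.246]
ft_force: [-0.7, -0.4, -0.1]
grip_width: 0.008
```

Run:
```python
from plan import *
from bench import get_image
p,a,s=pose();print(p,a,s["time"],s["grip_width"],s["ft_force"])
for n in ["wrist","scene"]:
    d=get_image(n); np.savez(n+"5.npz",**d); cv2.imwrite(f"pics/{n}5.png",d["img"][:,:,::-1])
```

```text
[0.68682352 0.08652685 0.24609353] 92.74792541970506 12.25 0.008394900735684881 [-0.68613882 -0.38164731 -0.07422158]
```

View pics/wrist5.png

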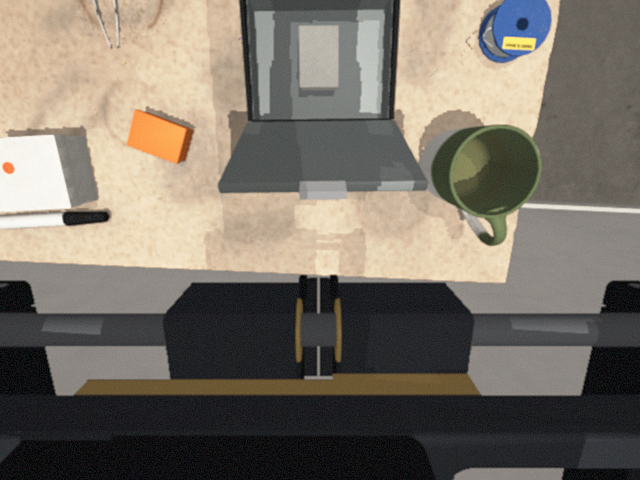

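View pics/scene5.png

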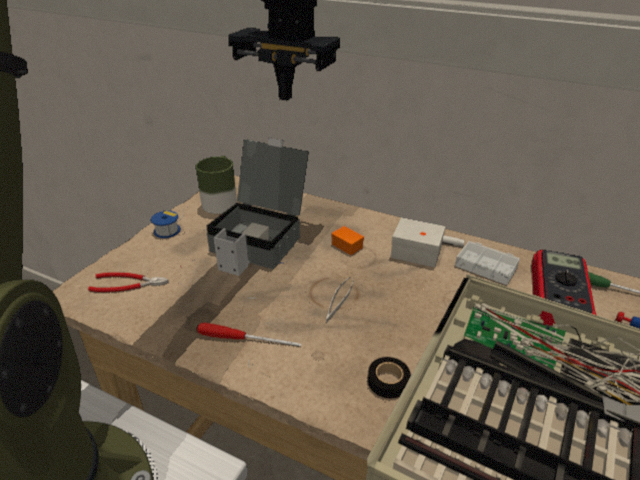

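Run:
```python
from h import *
d=ld("wrist5.npz")
print("tongue",ray(d,[[301,199],[345,198]],.183));print("edge outer",ray(d,[[220,190],[426,190]],.171)); print("edge inner",ray(d,[[222,183],[424,181]],.173))
```

```text
tongue [[0.65022359 0.07384454 0.183     ]
 [0.64826855 0.1015937  0.183     ]]
edge outer [[0.64870567 0.01960878 0.171     ]
 [0.64224041 0.15571969 0.171     ]]
edge inner [[0.6437755  0.02156249 0.173     ]
 [0.63623481 0.15306278 0.173     ]]
```

The lid stands at about 1.94 rad, with the tongue's back near x=0.651, y=0.0875. There's enough clearance to descend behind it and pull it upright.

Run:
```python
import numpy as np
hx,hz=.599,.055;hf=.010
x,z=.613,.148; print("start")
rows=[]
for th in np.radians(np.r_[84:11:-6]):
    r=.098
    cx=hx-r*np.cos(th)+.004*np.sin(th)+hf; cz=hz+r*np.sin(th)+.004*np.cos(th)
    tz=round((x-cx)*1000);ty=round((z-cz)*1000);x-=tz/1000;z-=ty/1000
    rows.append((round(np.degrees(th)),tz,ty,round(x,3),round(z,3)))
print(rows)
print("; ".join(f"0 {r[2]} {r[1]} 0 255" for r in rows))
```

```text
start
[(84, 10, -5, 0.603, 0.153), (78, 10, 1, 0.593, 0.152), (72, 10, 3, 0.583, 0.149), (66, 10, 3, 0.573, 0.146), (60, 10, 4, 0.563, 0.142), (54, 8, 5, 0.555, 0.137), (48, 9, 6, 0.546, 0.131), (42, 7, 7, 0.539, 0.124), (36, 7, 8, 0.532, 0.116), (30, 6, 9, 0.526, 0.107), (24, 5, 8, 0.521, 0.099), (18, 4, 10, 0.517, 0.089), (12, 3, 10, 0.514, 0.079)]
0 -5 10 0 255; 0 1 10 0 255; 0 3 10 0 255; 0 3 10 0 255; 0 4 10 0 255; 0 5 8 0 255; 0 6 9 0 255; 0 7 7 0 255; 0 8 7 0 255; 0 9 6 0 255; 0 8 5 0 255; 0 10 4 0 255; 0 10 3 0 255
```

Request:
drive_tool(
  increments="0 30 0 0 255; 0 40 0 0 255; 0 28 0 0 255; 0 0 0 0 255; 0 0 10 0 255; 0 0 10 0 255; 0 0 8 0 255; 0 0 8 0 255; 0 0 0 0 255",
)

```text
time: 13.48
position: [0.6515, 0.0852, 0.1502]
tool_rot: [-1.186, -1.245, 1.244]
ft_force: [0.3, 0.0, 0.4]
grip_width: 0.003
```

Request:
drive_tool(
  increments="0 0 8 0 255; 0 0 8 0 255; 0 0 8 0 255; 0 0 8 0 255; 0 0 6 0 255; 0 0 0 0 255",
)

```text
time: 14.22
position: [0.613, 0.0833, 0.1494]
tool_rot: [-1.185, -1.244, 1.245]
ft_force: [-0.8, -0.1, -0.1]
grip_width: 0.007
```

Run:
```python
from plan import *
from bench import get_image
p,a,s=pose();print(p,a,s["time"],s["ft_force"])
o=[]
for n,(r,c) in {"wrist":(0,160),"scene":(100,160)}.items():
    d=get_image(n); np.savez(n+"6.npz",**d); o.append(d["img"][:,:,::-1])
cv2.imwrite("pics/v6.png",np.hstack([cv2.resize(o[0],(400,300)),cv2.resize(o[1][90:290,150:420],(400,300))]))
```

```text
[0.61296815 0.08329955 0.14937138] 92.77374664454749 14.225 [-0.80219992 -0.13791744 -0.05001684]
```

View pics/v6.png

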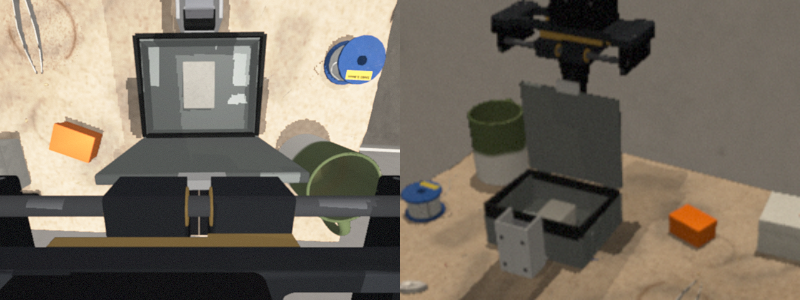

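The lid is following the finger and is now near upright. I'll carry on along the arc.

Request:
drive_tool(
  increments="0 -5 10 0 255; 0 1 10 0 255; 0 3 10 0 255; 0 3 10 0 255; 0 4 10 0 255; 0 5 8 0 255; 0 6 9 0 255; 0 7 7 0 255; 0 0 0 0 255",
)

```text
time: 15.45
position: [0.5386, 0.0798, 0.1246]
tool_rot: [-1.184, -1.243, 1.246]
ft_force: [0.8, -0.1, 1.2]
grip_width: 0.006
```

Run:
```python
from plan import *
from bench import get_image
p,a,s=pose();print(p,a,s["time"],s["ft_force"])
o=[]
for n in ["wrist","scene"]:
    d=get_image(n); np.savez(n+"7.npz",**d); o.append(d["img"][:,:,::-1])
cv2.imwrite("pics/v7.png",np.hstack([cv2.resize(o[0],(400,300)),cv2.resize(o[1][90:290,150:420],(400,300))]))
```

```text
[0.53860572 0.0798014  0.12456939] 92.78283493407203 15.45 [ 0.76133131 -0.08810034  1.17963739]
```

View pics/v7.png

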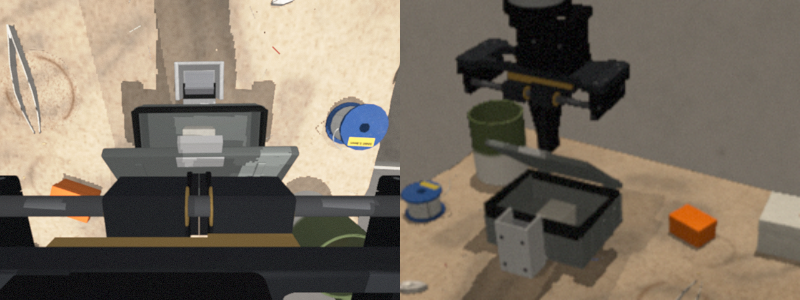

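Request:
drive_tool(
  increments="0 7 8 0 255; 0 8 8 0 255; 0 8 7 0 255; 0 8 6 0 255; 0 7 4 0 255; 0 5 2 0 255; 0 0 0 0 255",
)

```text
time: 16.42
position: [0.5045, 0.0779, 0.082]
tool_rot: [-1.185, -1.244, 1.245]
ft_force: [-0.1, 0.5, 0.5]
grip_width: 0.006
```

Run:
```python
from plan import *
from bench import get_image
p,a,s=pose();print(p,a,s["time"],s["ft_force"])
o=[]
for n in ["wrist","scene"]:
    d=get_image(n); np.savez(n+"8.npz",**d); o.append(d["img"][:,:,::-1])
cv2.imwrite("pics/v8.png",np.hstack([cv2.resize(o[0],(400,300)),cv2.resize(o[1][90:290,150:420],(400,300))]))
```

```text
[0.50446497 0.07793506 0.08203433] 92.77163806569342 16.425 [-0.1292368   0.49923887  0.46332796]
```

View pics/v8.png

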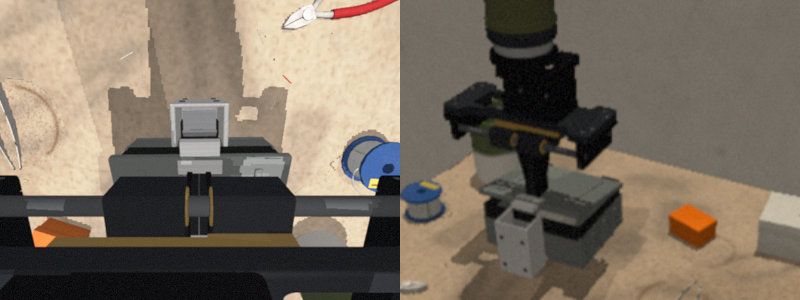

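The lid is at about 0.2 rad and the tongue lines up with the housing slot. Now I'll lower it in small steps and watch the force.

Request:
drive_tool(
  increments="0 2 2 0 255; 0 2 1 0 255; 0 2 0 0 255; 0 2 0 0 255; 0 0 0 0 255",
)

```text
time: 17.15
position: [0.5019, 0.0778, 0.0743]
tool_rot: [-1.186, -1.244, 1.245]
ft_force: [-0.4, 0.6, -0.2]
grip_width: 0.009
```

Request:
drive_tool(
  increments="0 1 0 0 255; 0 1 0 0 255; 0 1 0 0 255; 0 0 0 0 255",
)

```text
time: 17.65
position: [0.502, 0.0779, 0.0715]
tool_rot: [-1.186, -1.245, 1.245]
ft_force: [0.5, 0.6, -0.6]
grip_width: 0.009
```

Request:
drive_tool(
  increments="0 1 0 0 255; 0 1 0 0 255; 0 0 0 0 255",
)

```text
time: 18.02
position: [0.5021, 0.0779, 0.0695]
tool_rot: [-1.186, -1.245, 1.245]
ft_force: [0.7, 0.7, -0.1]
grip_width: 0.006
```

Request:
drive_tool(
  increments="0 1 0 0 255; 0 1 0 0 255; 0 0 0 0 255",
)

```text
time: 18.4
position: [0.502, 0.0779, 0.0676]
tool_rot: [-1.186, -1.245, 1.245]
ft_force: [-1.5, 0.3, 2.1]
grip_width: 0.007
```

Request:
drive_tool(
  increments="0 1 0 0 255; 0 1 0 0 255; 0 0 0 0 255",
)

```text
time: 18.77
position: [0.5019, 0.0779, 0.0661]
tool_rot: [-1.185, -1.244, 1.245]
ft_force: [-3.2, -0.4, 7.2]
grip_width: 0.003
```

Request:
drive_tool(
  increments="0 1 0 0 255; 0 0 0 0 255",
)

```text
time: 19.02
position: [0.5018, 0.0779, 0.0652]
tool_rot: [-1.185, -1.244, 1.245]
ft_force: [-3.3, -0.5, 7.5]
grip_width: 0.011
```

Request:
drive_tool(
  increments="0 1 0 0 255; 0 0 0 0 255",
)

```text
time: 19.27
position: [0.5017, 0.0779, 0.0643]
tool_rot: [-1.185, -1.244, 1.245]
ft_force: [-4.6, -0.1, 8.3]
grip_width: 0.005
```

Request:
drive_tool(
  increments="0 1 0 0 255; 0 0 0 0 255",
)

```text
time: 19.52
position: [0.5016, 0.0779, 0.0634]
tool_rot: [-1.185, -1.244, 1.245]
ft_force: [-5.0, -0.5, 11.0]
grip_width: 0.007
```

Request:
drive_tool(
  increments="0 0.5 0 0 255; 0 0 0 0 255",
)

```text
time: 19.77
position: [0.5016, 0.0778, 0.063]
tool_rot: [-1.185, -1.244, 1.245]
ft_force: [-5.1, -0.5, 11.7]
grip_width: 0.002
```

Request:
drive_tool(
  increments="0 0.5 0 0 255; 0 0 0 0 255",
)

```text
time: 20.02
position: [0.5016, 0.0779, 0.0626]
tool_rot: [-1.185, -1.244, 1.245]
ft_force: [-5.8, -1.3, 12.0]
grip_width: 0.001
```

Request:
drive_tool(
  increments="0 0.5 0 0 255; 0 0 0 0 255",
)

```text
time: 20.27
position: [0.5016, 0.0779, 0.0621]
tool_rot: [-1.185, -1.244, 1.245]
ft_force: [-4.6, -0.7, 12.3]
grip_width: 0.01
```

Request:
drive_tool(
  increments="0 0.5 0 0 255; 0 0 0 0 255",
)

```text
time: 20.52
position: [0.5015, 0.0778, 0.0613]
tool_rot: [-1.185, -1.244, 1.245]
ft_force: [-5.2, -0.5, 10.7]
grip_width: 0.005
```

Request:
drive_tool(
  increments="0 0.5 0 0 255; 0 0 0 0 255",
)

```text
time: 20.78
position: [0.5015, 0.0778, 0.0609]
tool_rot: [-1.185, -1.244, 1.245]
ft_force: [-5.1, -1.1, 10.8]
grip_width: 0.007
```

The force dropped from 12.3 to 10.7 N while the lid moved down further, which could be the bolt snapping. I'll go 0.5 mm further, then ease off and look.

Request:
drive_tool(
  increments="0 0.5 0 0 255; 0 0 0 0 255",
)

```text
time: 21.02
position: [0.5014, 0.0779, 0.0604]
tool_rot: [-1.184, -1.244, 1.245]
ft_force: [-6.1, 0.2, 11.2]
grip_width: 0.007
```

Request:
drive_tool(
  increments="0 0.5 0 0 255; 0 0 0 0 255",
)

```text
time: 21.28
position: [0.5014, 0.0778, 0.0599]
tool_rot: [-1.184, -1.244, 1.245]
ft_force: [-5.7, -0.9, 12.1]
grip_width: 0.003
```

Now I'll lift 1 mm at a time; if the latch caught, the force should fall to zero with the tip still near level.

Request:
drive_tool(
  increments="0 -1 0 0 255; 0 0 0 0 255",
)

```text
time: 21.52
position: [0.5014, 0.0778, 0.0605]
tool_rot: [-1.185, -1.244, 1.245]
ft_force: [-4.1, 0.2, 8.0]
grip_width: 0.004
```

Request:
drive_tool(
  increments="0 -1 0 0 255; 0 0 0 0 255",
)

```text
time: 21.78
position: [0.5015, 0.0779, 0.0613]
tool_rot: [-1.185, -1.244, 1.245]
ft_force: [-2.7, -0.5, 5.7]
grip_width: 0.006
```

Request:
drive_tool(
  increments="0 -1 0 0 255; 0 0 0 0 255",
)

```text
time: 22.02
position: [0.5016, 0.0778, 0.0623]
tool_rot: [-1.185, -1.244, 1.245]
ft_force: [-3.8, -0.5, 6.3]
grip_width: 0.009
```

Request:
drive_tool(
  increments="0 -1 0 0 255; 0 0 0 0 255",
)

```text
time: 22.28
position: [0.5017, 0.0778, 0.0633]
tool_rot: [-1.185, -1.244, 1.245]
ft_force: [-3.3, 0.3, 6.1]
grip_width: 0.006
```

Request:
drive_tool(
  increments="0 -1 0 0 255; 0 0 0 0 255",
)

```text
time: 22.52
position: [0.5017, 0.0779, 0.0642]
tool_rot: [-1.185, -1.244, 1.245]
ft_force: [-3.5, -1.0, 6.0]
grip_width: 0.007
```

Request:
drive_tool(
  increments="0 -1 0 0 255; 0 0 0 0 255",
)

```text
time: 22.78
position: [0.5018, 0.0778, 0.0651]
tool_rot: [-1.186, -1.244, 1.245]
ft_force: [-2.8, 0.3, 5.9]
grip_width: 0.002
```

It isn't caught: the lid still pushes with 6 N as it rises. I'll press again, deeper.

Request:
drive_tool(
  increments="0 1 0 0 255; 0 1 0 0 255; 0 1 0 0 255; 0 1 0 0 255; 0 1 0 0 255; 0 1 0 0 255; 0 0 0 0 255",
)

```text
time: 23.65
position: [0.5014, 0.0778, 0.0597]
tool_rot: [-1.185, -1.244, 1.245]
ft_force: [-7.0, -0.2, 10.5]
grip_width: 0.007
```

Request:
drive_tool(
  increments="0 0.5 0 0 255; 0 0 0 0 255",
)

```text
time: 23.9
position: [0.5015, 0.0779, 0.0593]
tool_rot: [-1.185, -1.244, 1.245]
ft_force: [-6.6, 0.0, 12.9]
grip_width: 0.002
```

Request:
drive_tool(
  increments="0 0.5 0 0 255; 0 0 0 0 255",
)

```text
time: 24.15
position: [0.5014, 0.0778, 0.0589]
tool_rot: [-1.184, -1.244, 1.245]
ft_force: [-6.6, -1.3, 12.7]
grip_width: 0.004
```

Request:
drive_tool(
  increments="0 0.5 0 0 255; 0 0 0 0 255",
)

```text
time: 24.4
position: [0.5015, 0.0778, 0.0585]
tool_rot: [-1.184, -1.244, 1.245]
ft_force: [-7.5, -1.1, 13.6]
grip_width: 0.005
```

Request:
drive_tool(
  increments="0 0.5 0 0 255; 0 0 0 0 255",
)

```text
time: 24.65
position: [0.5014, 0.0778, 0.0581]
tool_rot: [-1.184, -1.244, 1.245]
ft_force: [-8.7, -0.5, 14.3]
grip_width: 0.002
```

Request:
drive_tool(
  increments="0 0.5 0.5 0 255; 0 0 0 0 255",
)

```text
time: 24.9
position: [0.5014, 0.0778, 0.0578]
tool_rot: [-1.185, -1.244, 1.244]
ft_force: [-7.9, -2.0, 14.4]
grip_width: 0.005
```

Request:
drive_tool(
  increments="0 0.5 0.5 0 255; 0 0 0 0 255",
)

```text
time: 25.15
position: [0.5014, 0.0778, 0.0572]
tool_rot: [-1.186, -1.245, 1.244]
ft_force: [-5.0, -1.5, 12.2]
grip_width: 0.005
```

Request:
drive_tool(
  increments="0 0.5 0 0 255; 0 0 0 0 255",
)

```text
time: 25.4
position: [0.5014, 0.0779, 0.0569]
tool_rot: [-1.186, -1.245, 1.244]
ft_force: [-6.1, -0.8, 13.9]
grip_width: 0.008
```

Request:
drive_tool(
  increments="0 0.5 0.5 0 255; 0 0 0 0 255",
)

```text
time: 25.65
position: [0.5014, 0.0778, 0.0567]
tool_rot: [-1.187, -1.246, 1.243]
ft_force: [-6.4, -1.5, 14.7]
grip_width: 0.007
```

Request:
drive_tool(
  increments="0 0.5 0 0 255; 0 0 0 0 255",
)

```text
time: 25.9
position: [0.5014, 0.0779, 0.0562]
tool_rot: [-1.186, -1.246, 1.243]
ft_force: [-5.4, -1.1, 14.5]
grip_width: 0.004
```

Request:
drive_tool(
  increments="0 0.5 0 0 255; 0 0 0 0 255",
)

```text
time: 26.15
position: [0.5014, 0.0778, 0.0557]
tool_rot: [-1.186, -1.246, 1.243]
ft_force: [-6.3, -1.1, 14.9]
grip_width: 0.008
```

Request:
drive_tool(
  increments="0 0.5 0 0 255; 0 0 0 0 255",
)

```text
time: 26.4
position: [0.5014, 0.0778, 0.0553]
tool_rot: [-1.186, -1.246, 1.243]
ft_force: [-5.7, -1.6, 16.9]
grip_width: 0.005
```

Request:
drive_tool(
  increments="0 0.5 0 0 255; 0 0 0 0 255",
)

```text
time: 26.65
position: [0.5014, 0.0779, 0.0552]
tool_rot: [-1.186, -1.246, 1.243]
ft_force: [-8.3, -2.0, 18.1]
grip_width: 0.003
```

Request:
drive_tool(
  increments="0 0.5 0 0 255; 0 0 0 0 255",
)

```text
time: 26.9
position: [0.5014, 0.0779, 0.0552]
tool_rot: [-1.186, -1.246, 1.243]
ft_force: [-8.5, -1.1, 21.9]
grip_width: 0.002
```

The tip stopped at z=0.0552 with the force rising steeply, so that's the stop and the catch point has been passed. Easing off.

Request:
drive_tool(
  increments="0 -1 0 0 255; 0 -1 0 0 255; 0 0 0 0 255",
)

```text
time: 27.28
position: [0.5014, 0.0779, 0.0561]
tool_rot: [-1.187, -1.246, 1.243]
ft_force: [-5.6, -1.2, 13.8]
grip_width: 0.01
```

Request:
drive_tool(
  increments="0 -1 0 0 255; 0 -1 0 0 255; 0 0 0 0 255",
)

```text
time: 27.65
position: [0.5013, 0.0778, 0.0568]
tool_rot: [-1.187, -1.246, 1.244]
ft_force: [-0.3, -0.5, 3.2]
grip_width: 0.006
```

Request:
drive_tool(
  increments="0 -1 0 0 255; 0 -1 0 0 255; 0 0 0 0 255",
)

```text
time: 28.02
position: [0.5004, 0.0778, 0.0583]
tool_rot: [-1.186, -1.245, 1.245]
ft_force: [0.8, -0.3, 0.0]
grip_width: 0.004
```

The force fell to zero at z=0.058, so the lid stayed down. I'll retreat upward and look.

Request:
drive_tool(
  increments="0 -10 0 0 255; 0 -30 0 0 255; 0 -40 0 0 255; 0 -40 0 0 255; 0 -20 0 0 255; 40 0 -20 0 255; 40 0 -20 0 255; 40 0 0 0 255; 40 0 0 0 255; 40 0 0 0 255; 40 0 0 0 255; 0 0 0 0 255",
)

```text
time: 29.52
position: [0.5272, 0.324, 0.1986]
tool_rot: [-1.181, -1.25, 1.249]
ft_force: [-1.3, 0.1, 0.4]
grip_width: 0.01
```

Run:
```python
from plan import *
from bench import get_image
p,a,s=pose();print(p,a,s["time"],s["ft_force"],s["qd"])
o=[]
for n in ["top","scene"]:
    d=get_image(n); np.savez(n+"9.npz",**d); o.append(d["img"][:,:,::-1])
    print(n,proj(d,[[.4796,.077,.06],[.599,.083,.059]]))
cv2.imwrite("pics/v9.png",np.hstack([cv2.resize(o[0][150:300,130:280],(400,400)),cv2.resize(o[1][160:290,190:320],(400,400))]))
```

```text
[0.52715684 0.32404455 0.1986038 ] 93.14421211272979 29.525 [-1.29713488  0.08014171  0.35722069] [ 0.03464287 -0.02176874  0.05731899  0.03125666  0.0406607   0.009097
  0.01651897]
top [[207.89810135 256.53593657]
 [206.87033462 185.63452803]]
scene [[236.50987765 234.92818575]
 [268.45363045 204.85935356]]
```

View pics/v9.png

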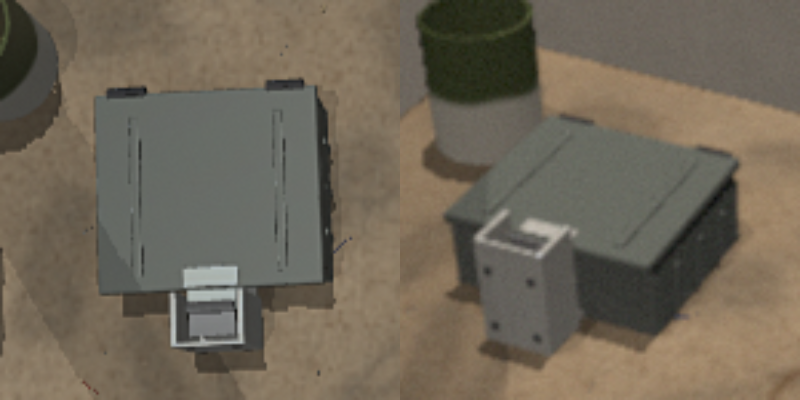

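The lid is down level, with the tongue inside the latch housing. I'll let the arm settle, then hand in.

Request:
drive_tool(
  increments="0 0 0 0 255; 0 0 0 0 255; 0 0 0 0 255; 0 0 0 0 255",
)

```text
time: 30.12
position: [0.529, 0.3191, 0.1987]
tool_rot: [-1.186, -1.245, 1.244]
ft_force: [-0.2, -0.5, 0.6]
grip_width: 0.008
```

Run:
```python
from bench import workorder,ctrl
print(ctrl.get_state()["time"]); print(workorder.close_job())
```

```text
30.125
the job is handed in; nothing more can be done
None
```

The small white box is in the case, let go and lying flat, and the lid is shut and held by its latch. I handed the job in at 30.1 s.

- **First press:** it did not catch. I took a small force drop near 12 N for the latch, but the lid still pushed back with about 6 N as I eased off.
- **Second press:** I pressed on to the rubber stop. The tip halted at z = 0.055, and the highest reading was about 22 N down, or 24 N with the sideways part.
- **Check that it caught:** on easing off, the force fell to zero with the tip at about z = 0.058. The last pictures show the lid level, with its tongue inside the latch housing and the arm clear.
- **Not checked:** the pictures are too coarse to tell a lid angle of 0.05 rad from 0.065 rad, so the catch rests on the force readings. The box could not be seen once the lid was shut; it was last seen through the opening as the lid came over.

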